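# Set the inspection camera's iris lever to the yellow marker and take the test shot

### The job

On the upward-looking inspection camera, push the red-knobbed iris lever gently round with the fingertips until its arm stands centrally over the yellow marker puck, then press the green button on the grey box fully down to take the test shot, let it spring back and move clear. Do not press the button before the lever is set, leave the lever set, and do not shift or pick up the marker pucks, the circuit board, the screwdriver or the black bin.

Things in the scene. Friction and masses are not known exactly. Their poses are not given: they have to be found in the camera images.
- stand: Camera stand bolted to the bench: a grey box 150 x 150 mm, with a square black scale plate with white tick marks on top; its flat top is 52 mm above the bench. In the middle a silver lens ring (74 mm diameter, from 66 to 86 mm high, dark lens in it up to 91 mm). Origin: centre of its underside, on the ring's axis; z up; the lever's arc lies about its +x side (the side away from the robot at yaw 0).
- iris (a joint): Angle of the iris ring and its lever (rad), about the vertical axis through the stand's origin, positive counter-clockwise seen from above. At 0 the lever points along the stand's +x; stops at -1.45 and +1.45. Turns with light even friction (about 1 N at the knob) and stays where it is left.
- iris_axis (a point): Point on the ring's vertical axis, 69 mm above the bench (mid-height of the lever's arm). Its frame turns with the ring: the lever points along its +x, z up.
- lever_knob (a point): Middle of the lever's knob: an upright red cylinder 14 mm in diameter and 40 mm tall (from 66 to 106 mm above the bench, this point at 90 mm), 85 mm from the ring's axis. A silver bar 6 mm wide and 6 mm high (66 to 72 mm above the bench) with a black centre line, the lever's arm, joins it to the ring; it passes above the pucks. The lever starts between the two pucks.
- yellow_puck_center (a point): Centre of the yellow marker puck, a loose disc 18 mm in diameter and 8 mm high lying on the scale plate (top 60 mm above the bench), 45 to 75 mm from the ring's axis. It marks the wanted setting; it may be on either side of the lever.
- blue_puck_center (a point): Centre of the blue marker puck, same size, on the other side of the lever: another setting, not wanted now. Loose, to be left alone.
- shot (a joint): Travel of the green push button (m): 0 up, 0.006 fully down. A spring brings it back up; fully down takes about 5 N.
- shot_top (a point): Centre of the top of the green button, 28 mm in diameter, pressed straight down. It sits in a black housing on top of a fixed grey box 80 x 70 mm and 35 mm high, to the left or right of the camera stand.
- board: Loose green circuit board 90 x 70 mm with a silver heat sink, 40 mm high in all, on the other side of the camera stand from the button box. Origin: centre of its underside. Bystander.
- screwdriver: Loose screwdriver about 170 mm long lying on the bench beyond the camera stand. Origin within its length, on the bench. Bystander.
- bin: Loose open black bin 80 x 120 x 50 mm beyond the camera stand. Origin: centre of its underside. Bystander.
Things that resemble listed ones, but are neither listed nor needed, are in the scene too. Of the things that look like the stand, the larger one is meant.

How it is judged:
By the outcome, as a careful person would: the job done as asked, in the order asked, and still so for the second after the job is handed in, with the robot touching nothing.
It also fails if it takes over 48 s, if anything falls off the work surface, if the arm or the gripper's body presses on something with over 40 N, if the wrist force passes 120 N, or if a joint passes its speed limit or range.

### The arm

A 6-joint arm with a two-finger parallel gripper is mounted at the origin on the work surface. World frame = base frame: x ahead of the robot, y to its left, z up, the work surface at z = 0. Lengths are in m, angles in rad, forces in N, time in s.
With the tool pointing down it reaches from about 0.225 to 0.875 m from the base axis. Payload 3.4 kg.
Tool frame: the origin (TCP) lies at the very end of the fingers, on their centre line; the grasp point (between the pads) lies 19 mm behind it; z points along the fingers, y is the direction in which the jaws open and shut (so a half turn about z gives the same grasp; the last joint's range is limited). The gripper opens to 85 mm and grips with 20 to 120 N. Pads are 22 mm wide; open, the fingers measure 114 mm over their backs; the gripper's body (76 mm by 85 mm) begins 54 mm behind the grasp point. The pads swing forward as they close: fully open they stand 13 mm farther back than shut.
Start: joints at [-1.31, 0.276, 1.505, -0, 1.361, -0.121], TCP at [0.214, -0.534, 0.231] pointing down, gripper open.
Joint ranges: [-2.89, 2.89], [-0.75, 2.08], [0.22, 2.7], [-1.18, 4.32], [0.11, 2.71], [-2.7, 2.7]. Speed limits (rad/s): [2.57, 2.57, 3.14, 3.14, 3.14, 3.14].

### API

Orientations are given as a unit quaternion [w, x, y, z].
In Python, from rig import manip, eyes gives the robot as it stands. The module is installed in compiled form; this text tells all that it offers.
- The arm moves only by the tool servo_tool, never from a script. Its argument "deltas" is one flat list of numbers, 6 for each row, row after row: the shift along the tool's x, y, z in cm, then the turn, a rotation vector about the tool's x, y, z in degrees. A call has 1 to 20 rows; each row shifts and turns the pose as measured when the row begins, along the tool's axes as they then stand; what a row does not reach is not made up. A row lasts 1/10 s, in which the tool goes at most 50 mm and 8.59 degrees, less where a joint would pass 70% of its speed; a pose out of reach is approached as far as the arm can. A call with a gripper value outside its range is refused whole. "jaw" is the finger opening in cm, from 0 to 8.54, set as the call begins (left out, the last holds). The fingers move at their own pace and stop on an object; "grip_force" is the grip in N (left out, the last holds). Time passes only in rows, so rows that do not move let the fingers close. It gives the time, the measured TCP pose, the force and the opening at its end, in the units of the state.
- manip.get_state(): the state, without advancing time (a new reading comes with each control period).
- eyes.get_image(name): name is "scene" or "top"; returns (picture, depth): 400x640x3 uint8, red, green, blue; 400x640 float32, m along the optical axis (not along the pixel's ray), 0 where there is no reading.
- eyes.get_calibration(name): a dict with "camera_matrix" (3x3 intrinsics, pixels), "distortion" ([k1, k2, p1, p2, k3] as OpenCV has them; the pictures are not rectified), "rvec" (rotation vector, rad) and "tvec" (3), from world to camera coordinates, as OpenCV has them. Camera axes: x right, y down, z forward; pixel columns grow to the right and rows downward; lengths in m; the calibration is good to about 2 mm. A picture is of the moment at which its call begins. get_calibration takes no time and is no camera call.
- manip.sign_off(): hands the job in, once; it reports no verdict.
The state is a dict: "clock": time; "qpos": joint angles; "qd": joint speeds; "effort": joint torques, N m; "position": TCP position; "ee_rot": TCP orientation; "contact_force": force on the tool from outside, world axes, zero at the start; "moment": the same for the moment, N m; "width": finger opening in m.
Only numpy, scipy, OpenCV 4.12 (cv2) and the standard library are available. Lean on these libraries where they do the work, as an engineer would, in place of code of your own. Each camera call takes 0.05 s, during which the arm holds its last target.

## Working session

There is one attempt and no reset: what is moved stays moved. The work goes in short steps, Python scripts to look and compute and a tool call to move; the robot and the scene stay as the last step left them, time stands still between calls to the robot, and variables do not carry over. Pictures are saved under pics/ and viewed, and the job is handed in when it is done.

Besides the shell and the picture viewer there is one more tool, called as name(argument=value, ...) on one line, values as JSON. servo_tool: Moves the arm, as the interface text tells. Its arguments: {"type":"object","properties":{"deltas":{"type":"array","items":{"type":"number"}},"jaw":{"type":"number"},"grip_force":{"type":"number"}},"required":["deltas"]}

```bash
mkdir -p pics; cat > h.py <<'E'
import numpy as np,cv2
from rig import manip,eyes
def snap(n,f):
    p,d=eyes.get_image(n); cv2.imwrite('pics/'+f+'.png',cv2.cvtColor(p,cv2.COLOR_RGB2BGR)); np.savez('pics/'+f+'.npz',p=p,d=d); return p,d
def cal(n):
    c=eyes.get_calibration(n); return [np.array(c[k],float) for k in("camera_matrix","distortion","rvec","tvec")]
def toworld(n,uv,z=None,depth=None):
    K,D,r,t=cal(n);R=cv2.Rodrigues(r)[0];t=t.reshape(3)
    q=cv2.undistortPoints(np.array(uv,float).reshape(-1,1,2),K,D).reshape(-1,2)
    ray=np.c_[q,np.ones(len(q))]
    if depth is not None: return (ray*np.array(depth).reshape(-1,1)-t)@R
    o=-R.T@t; w=ray@R
    return o+w*((z-o[2])/w[:,2])[:,None]
E
python3 - <<'E'
from h import *
snap('top','t0');snap('scene','s0');s=manip.get_state();print(s)
for n in('top','scene'):
    K,D,r,t=cal(n);print(K,D,-cv2.Rodrigues(r)[0].T@t.reshape(3))
E
```

```text
{'clock': 0.1, 'qpos': array([-1.30998526e+00,  2.76570220e-01,  1.50601794e+00, -3.71616918e-06,
        1.36069953e+00, -1.20997911e-01]), 'qd': array([-0.00041043, -0.00145285, -0.00283523,  0.0013983 , -0.0010496 ,
       -0.00090187]), 'effort': array([ 9.69809771e-04, -4.17696154e+01, -2.46405315e+01, -1.28933275e-04,
        5.80027787e-03, -2.42479040e-06]), 'position': array([ 0.21411703, -0.5331377 ,  0.23049973]), 'ee_rot': array([-8.45318531e-04,  9.81832586e-01,  1.89747343e-01, -6.10111212e-05]), 'contact_force': array([ 0.16996276, -0.24797569,  0.41422346]), 'moment': array([ 0.01168346,  0.02311473, -0.04979564]), 'width': 0.0849743657426527}
[[447.07286208   0.         321.14564387]
 [  0.         447.07286208 208.14846909]
 [  0.           0.           1.        ]] [-0.06951277  0.          0.          0.          0.        ] [ 0.47694573 -0.00384861  1.19239753]
[[371.7352383    0.         321.20519479]
 [  0.         371.7352383  192.09551628]
 [  0.           0.           1.        ]] [0.0183434 0.        0.        0.        0.       ] [ 0.99116193 -0.42824568  0.63805451]
```

```bash
ls pics
```

```text
s0.npz
s0.png
t0.npz
t0.png
```

View pics/t0.png

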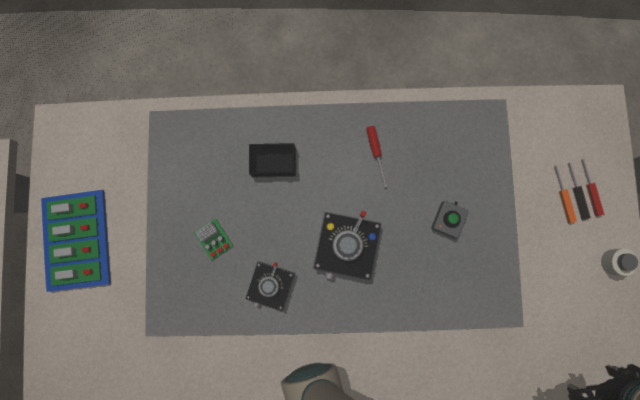

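View pics/s0.png

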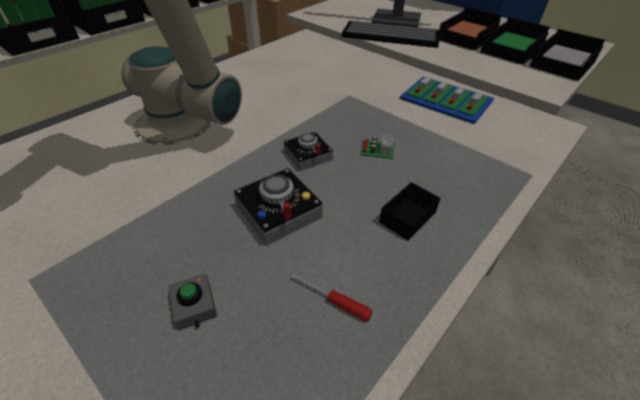

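The top view shows the stand at about (348,245), with the red knob at (363,214), the yellow puck at (330,227) and the blue puck at (373,237). The button is at (453,219). Next I'll measure these precisely.

```bash
python3 - <<'E'
from h import *
z=np.load('pics/t0.npz');p,d=z['p'],z['d']
cv2.imwrite('pics/t0z.png',cv2.cvtColor(cv2.resize(p[195:295,300:400],(600,600),interpolation=cv2.INTER_CUBIC),cv2.COLOR_RGB2BGR))
hsv=cv2.cvtColor(p,cv2.COLOR_RGB2HSV)
def blob(n,lo,hi,roi,zz,hsv=hsv,d=d):
    x0,y0,x1,y1=roi;m=cv2.inRange(hsv[y0:y1,x0:x1],lo,hi);ys,xs=np.nonzero(m)
    u,v=xs.mean()+x0,ys.mean()+y0;dd=np.median(d[ys+y0,xs+x0])
    print(n,len(xs),(u,v),toworld('top',[(u,v)],z=zz)[0].round(4),'depth',toworld('top',[(u,v)],depth=[dd])[0].round(4))
R=(310,205,390,290)
blob('yel',(20,120,90),(35,255,255),R,.06)
blob('blue',(100,120,60),(125,255,255),R,.06)
blob('red',(170,120,60),(180,255,255),R,.1)
blob('red0',(0,120,60),(8,255,255),R,.1)
blob('green',(45,80,40),(85,255,255),(425,195,475,245),.05)
c=toworld('top',[(348,245)],depth=[d[245,348]]);print('lens',c, 'btn top',toworld('top',[(453,219)],depth=[d[219,453]]))
E
```

```text
yel 45 (np.float64(330.0), np.float64(226.0)) [ 0.5666 -0.0019  0.06  ] depth [ 0.5666 -0.0019  0.0597]
blue 42 (np.float64(371.92857142857144), np.float64(236.1904761904762)) [ 0.5376 -0.1071  0.06  ] depth [ 0.5376 -0.1071  0.0601]
red 0 (np.float64(nan), np.float64(nan)) [nan nan nan] depth [nan nan nan]
red0 22 (np.float64(362.8636363636364), np.float64(213.54545454545453)) [ 0.5916 -0.0835  0.1   ] depth [ 0.5909 -0.083   0.1067]
green 97 (np.float64(452.9072164948454), np.float64(217.97938144329896)) [ 0.5785 -0.3177  0.05  ] depth [ 0.5778 -0.3155  0.0579]
lens [[ 0.51601916 -0.04469935  0.09171969]] btn top [[ 0.57508128 -0.31528551  0.05894777]]<stdin>:7: RuntimeWarning: Mean of empty slice.
  ret = ret.dtype.type(ret / rcount)
  return _methods._mean(a, axis=axis, dtype=dtype,
  ret = ret.dtype.type(ret / rcount)
```

View pics/t0z.png

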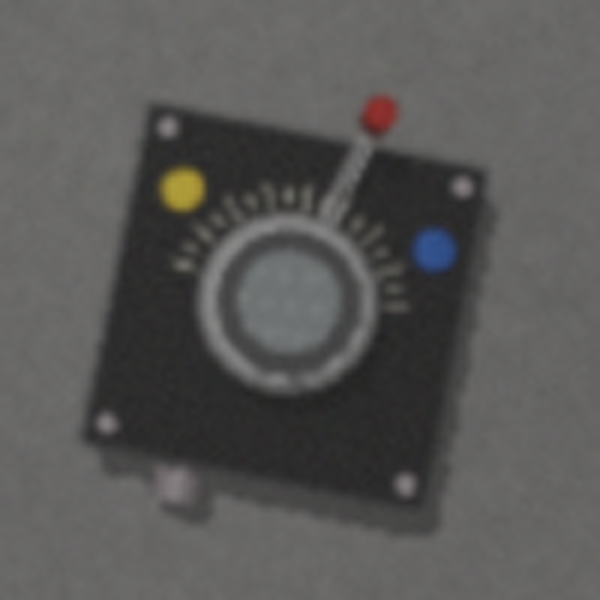

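```bash
python3 - <<'E'
from h import *
from scipy.optimize import least_squares
z=np.load('pics/t0.npz');p,d=z['p'],z['d']
def zz(l): return [(300+(x+.5)/6-.5,195+(y+.5)/6-.5) for x,y in l]
s=toworld('top',zz([(168,127),(462,187),(406,485),(107,423)]),z=.053);print(s.round(4),s.mean(0))
f=(s[0]+s[1]-s[2]-s[3]);yaw=np.arctan2(f[1],f[0]);print('yaw',yaw)
print('plate corners mean',toworld('top',zz([(151,103),(486,172),(425,505),(87,440)]),z=.052).mean(0))
# ring via intensity ellipse
print('ring',toworld('top',zz([(287,302)]),z=.086))
vs,us=np.mgrid[205:290,310:390];W=toworld('top',np.c_[us.ravel(),vs.ravel()],depth=d[205:290,310:390].ravel())
m=(W[:,2]>.075)&(W[:,0]<.56)&(np.hypot(W[:,0]-.516,W[:,1]+.044)<.05);
print('ring pts',m.sum(),W[m].mean(0),(W[m].max(0)+W[m].min(0))/2,np.ptp(W[m],axis=0))
m=(W[:,2]>.09)&(np.hypot(W[:,0]-.516,W[:,1]+.044)>.07);print('knob',m.sum(),W[m].mean(0),np.ptp(W[m],axis=0))
m=(W[:,2]>.045)&(W[:,2]<.056);print('plate',m.sum(),np.median(W[m,2]))
vs,us=np.mgrid[195:245,425:475];W=toworld('top',np.c_[us.ravel(),vs.ravel()],depth=d[195:245,425:475].ravel())
m=W[:,2]>.05;print('btn',m.sum(),(W[m].max(0)+W[m].min(0))/2,W[m].mean(0),np.ptp(W[m],axis=0))
for lo in (.03,.04,.045,.054,.056): print(lo,(W[:,2]>lo).sum(),W[W[:,2]>lo].mean(0))
print(np.percentile(W[m,2],[5,50,95]))
E
```

```text
[[ 0.5936  0.0036  0.053 ]
 [ 0.5642 -0.1207  0.053 ]
 [ 0.4394 -0.0921  0.053 ]
 [ 0.4688  0.0329  0.053 ]] [ 0.51652937 -0.04406639  0.053     ]
yaw -0.22808458558526096
plate corners mean [ 0.51685113 -0.0447358   0.052     ]
ring [[ 0.51646881 -0.04348094  0.086     ]]
ring pts 714 [ 0.51541827 -0.04449252  0.08900123] [ 0.5188912  -0.04524724  0.08650272] [0.07919974 0.07475669 0.02254238]
knob 28 [ 0.59027566 -0.08408753  0.1062413 ] [0.01242033 0.01242509 0.01364329]
plate 2353 0.05241685314542777
btn 133 [ 0.53670526 -0.16846246  0.62123631] [ 0.57058359 -0.29633882  0.1246425 ] [0.11951907 0.32922772 1.14232244]
0.03 836 [ 0.57558406 -0.3111623   0.0515006 ]
0.04 264 [ 0.57333358 -0.30518324  0.08558336]
0.045 222 [ 0.57219154 -0.303293    0.09377683]
0.054 100 [ 0.56837324 -0.29084245  0.1487981 ]
0.056 81 [ 0.56678967 -0.28488285  0.17070615]
[0.05042322 0.05695623 1.19239753]
```

servo_tool(deltas=[3.4, -1.8, 0, 0, 0, 0, 3.4, -1.8, 0, 0, 0, 0, 3.4, -1.8, 0, 0, 0, 0, 3.4, -1.8, 0, 0, 0, 0, 3.4, -1.8, 0, 0, 0, 0, 3.4, -1.8, 0, 0, 0, 0, 3.4, -1.8, 0, 0, 0, 0, 3.4, -1.8, 0, 0, 0, 0, 3.4, -1.8, 0, 0, 0, 0, 3.4, -1.8, 0, 0, 0, 0, 3.4, -1.8, 0, 0, 0, 0, 3.4, -1.8, 0, 0, 0, 0, 3.4, -1.8, 0, 0, 0, 0, 3.4, -1.8, 0, 0, 0, 0, 0, 0, 0, 0, 0, 8.4, 0, 0, 0, 0, 0, 8.4, 0, 0, 0, 0, 0, 8.4, 0, 0, 0, 0, 0, 8.4, 0, 0, 0, 0, 0, 8.4, 0, 0, 0, 0, 0, 8.4], jaw=2.8, grip_force=20)

```text
clock: 2.1
position: [0.5729, -0.1025, 0.22]
ee_rot: [-0.003, 0.965, -0.26, -0.008]
contact_force: [0.2, 0.6, -0.4]
width: 0.0281
```

```bash
cat >> h.py <<'E'
from scipy.spatial.transform import Rotation as Ro
def pose():
    s=manip.get_state();q=s['ee_rot'];R=Ro.from_quat([q[1],q[2],q[3],q[0]]);return s,np.array(s['position']),R
def goal(P,yaw):
    s,p,R=pose()
    G=Ro.from_matrix(np.c_[[np.cos(yaw),np.sin(yaw),0],[np.sin(yaw),-np.cos(yaw),0],[0,0,-1]])
    print('pos',p.round(4),'t',s['clock'],'F',s['contact_force'].round(2),'w',s['width'],'delta cm',(R.inv().apply(np.array(P)-p)*100).round(2),'rot',np.degrees((R.inv()*G).as_rotvec()).round(2))
E
python3 -c "
from h import *
goal([.591,-.0845,.078],-.497)"
```

```text
pos [ 0.5729 -0.1025  0.22  ] t 2.1 F [ 0.19  0.57 -0.4 ] w 0.02810943319802779 delta cm [ 0.91 -2.43 14.19] rot [-0.15  1.   -1.7 ]
```

servo_tool(deltas=[0.5, -1.2, 1.5, 0, 0.5, -1, 0.4, -1.2, 1.5, 0, 0.5, -0.7, 0, 0, 1.5, 0, 0, 0, 0, 0, 1.5, 0, 0, 0, 0, 0, 0, 0, 0, 0, 0, 0, 0, 0, 0, 0])

```text
clock: 2.7
position: [0.592, -0.0849, 0.1561]
ee_rot: [-0.001, 0.969, -0.247, -0.001]
contact_force: [1.0, -0.3, 0.4]
width: 0.0281
```

```bash
python3 -c "
from h import *
goal([.591,-.0845,.078],-.497)
a,_=snap('top','t1');b,_=snap('scene','s1')
x=np.hstack([cv2.resize(a[180:290,300:410],(400,400)),cv2.resize(b[120:260,210:350],(400,400))]);cv2.imwrite('pics/c1.png',x[:,:,::-1])"
```

```text
pos [ 0.592  -0.0849  0.1561] t 2.7 F [ 0.99 -0.32  0.44] w 0.028099109018837398 delta cm [-0.08  0.03  7.81] rot [-0.09  0.17 -0.1 ]
```

View pics/c1.png

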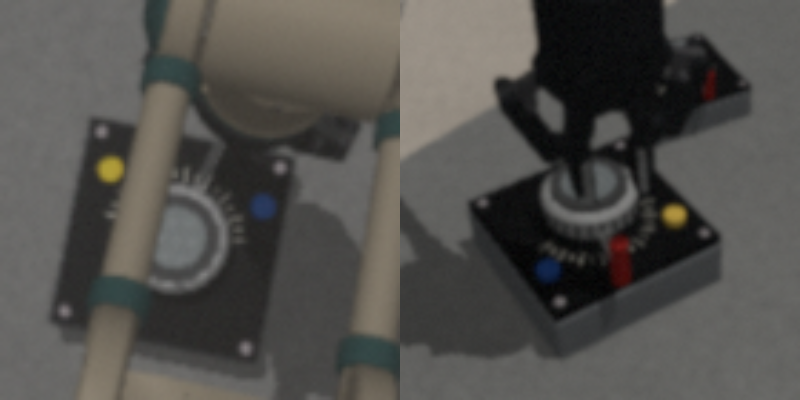

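The scene view shows the two fingertips above the stand on either side of the knob line, with the knob at about (620,262) in the crop. I'm lowering so the fingers straddle it.

servo_tool(deltas=[0, 0, 2, 0, 0, 0, 0, 0, 2, 0, 0, 0, 0, 0, 1.5, 0, 0, 0, 0, 0, 1.2, 0, 0, 0, 0, 0, 0.5, 0, 0, 0, 0, 0, 0.4, 0, 0, 0, 0, 0, 0, 0, 0, 0])

```text
clock: 3.5
position: [0.597, -0.0868, 0.0846]
ee_rot: [-0.001, 0.969, -0.247, 0.006]
contact_force: [-0.2, 0.4, -0.1]
width: 0.0284
```

```bash
python3 -c "
from h import *
goal([.591,-.0845,.078],-.497)
b,_=snap('scene','s2')
cv2.imwrite('pics/c2.png',cv2.resize(b[120:260,210:350],(600,600))[:,:,::-1])"
```

```text
pos [ 0.597  -0.0868  0.0846] t 3.5 F [-0.23  0.4  -0.05] w 0.028444538758309663 delta cm [-0.65  0.09  0.65] rot [-0.28 -0.63 -0.16]
```

View pics/c2.png

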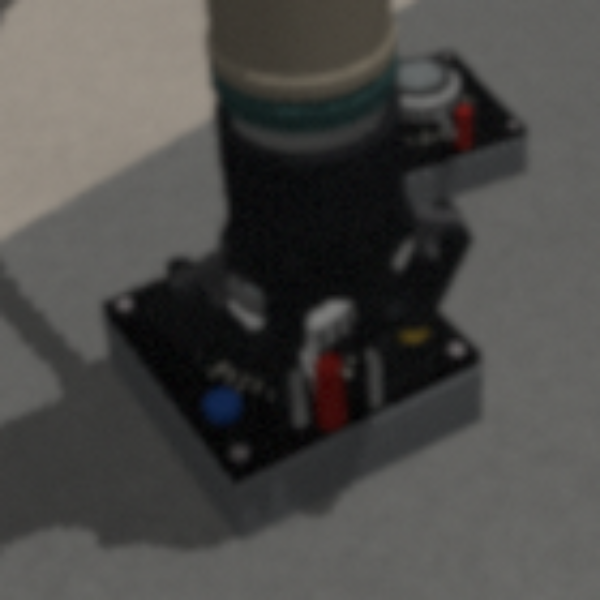

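servo_tool(deltas=[-0.3, 0, 0.2, 0, 0, 0, -0.3, 0, 0.2, 0, 0, 0, 0, -0.45, 0, 0, 0, -3, 0, -0.45, 0, 0, 0, -3, 0, -0.45, 0, 0, 0, -3, 0, -0.45, 0, 0, 0, -3, 0, -0.45, 0, 0, 0, -3, 0, -0.45, 0, 0, 0, -3, 0, -0.45, 0, 0, 0, -3, 0, -0.45, 0, 0, 0, -3, 0, -0.45, 0, 0, 0, -3, 0, -0.45, 0, 0, 0, -3])

```text
clock: 4.75
position: [0.6022, -0.0416, 0.0833]
ee_rot: [0.004, 1.0, 0.023, 0.008]
contact_force: [-0.1, -0.8, -1.4]
width: 0.028
```

```bash
python3 -c "
from h import *
A=np.array([.5165,-.0441]);s,p,R=pose();d=p[:2]-A;a=np.arctan2(d[1],d[0]);x=R.apply([1,0,0]);print('ang',a,'r',np.hypot(*d),'yaw',np.arctan2(x[1],x[0]))
goal([*(A+.085*np.array([np.cos(.7),np.sin(.7)])),.08],.7)"
```

```text
ang 0.02952256695546659 r 0.08577881723436707 yaw 0.04654908901649497
pos [ 0.6022 -0.0416  0.0833] t 4.75 F [-0.13 -0.8  -1.38] w 0.02798307633330881 delta cm [-1.83 -5.32  0.25] rot [  0.77  -0.76 -37.44]
```

servo_tool(deltas=[-0.05, -0.45, 0.05, 0, 0, -2.9, -0.05, -0.45, 0.05, 0, 0, -2.9, -0.05, -0.45, 0.05, 0, 0, -2.9, 0, -0.45, 0, 0, 0, -2.9, 0, -0.45, 0, 0, 0, -2.9, 0, -0.45, 0, 0, 0, -2.9, 0, -0.45, 0, 0, 0, -2.9, 0, -0.45, 0, 0, 0, -2.9, 0, -0.45, 0, 0, 0, -2.9, 0, -0.45, 0, 0, 0, -2.9, 0, 0, 0, 0, 0, 0])

```text
clock: 5.85
position: [0.5895, 0.001, 0.0841]
ee_rot: [0.011, 0.959, 0.285, 0.011]
contact_force: [-0.0, -0.4, -0.2]
width: 0.0279
```

```bash
python3 -c "
from h import *
A=np.array([.5165,-.0441]);s,p,R=pose();d=p[:2]-A;a=np.arctan2(d[1],d[0]);x=R.apply([1,0,0]);print('ang',a,'r',np.hypot(*d),'yaw',np.arctan2(x[1],x[0]))
goal([*(A+.085*np.array([np.cos(.7),np.sin(.7)])),.08],.7)
a,_=snap('top','t3');b,_=snap('scene','s3')
x=np.hstack([cv2.resize(a[190:290,300:400],(400,400)),cv2.resize(b[140:240,230:330],(400,400))]);cv2.imwrite('pics/c3.png',x[:,:,::-1])"
```

```text
ang 0.5531561985494321 r 0.08577920013369898 yaw 0.5774740002636732
pos [0.5895 0.001  0.0841] t 5.85 F [-0.01 -0.43 -0.17] w 0.027900254851375556 delta cm [-0.15 -1.26  0.37] rot [ 1.6  -0.81 -7.03]
```

View pics/c3.png

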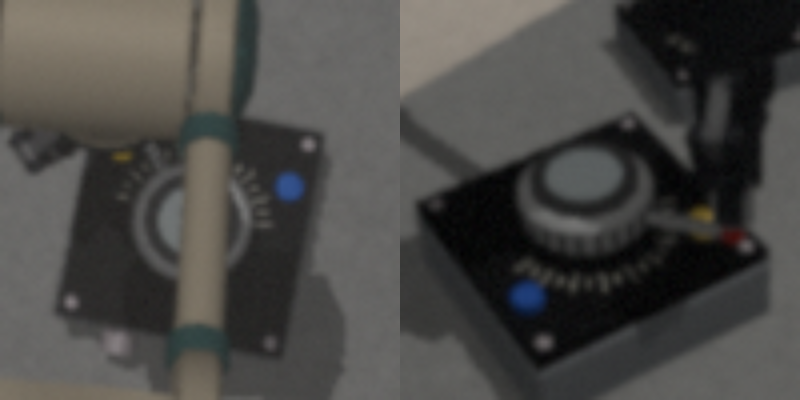

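servo_tool(deltas=[0, -0.46, 0, 0.3, -0.2, -2.6, 0, -0.46, 0, 0.3, -0.2, -2.6, 0, -0.46, 0, 0.3, -0.2, -2.6, 0, -0.4, 0, 0.3, 0, -2.6, 0, 0, 0, 0, 0, 0])

```text
clock: 6.45
position: [0.5801, 0.0133, 0.0844]
ee_rot: [0.004, 0.929, 0.37, 0.003]
contact_force: [-0.4, -0.0, -0.6]
width: 0.028
```

```bash
cat > g.py <<'E'
from h import *
import sys
A=np.array([.5165,-.0441]);s,p,R=pose();d=p[:2]-A;a=np.arctan2(d[1],d[0]);x=R.apply([1,0,0]);yaw=np.arctan2(x[1],x[0])
def lever(): # knob circle touching the trailing pad plane
    y=R.apply([0,1,0]); # trailing pad is at +y side
    c=p+y*(s['width']/2-.007)*1.0
    # knob centre on line c + t*x at radius .085
    from scipy.optimize import brentq
    t=brentq(lambda t:np.hypot(*(c[:2]+t*x[:2]-A))-.085,-.03,.03);k=c[:2]+t*x[:2]-A
    return np.arctan2(k[1],k[0])
print('ang',a,'r',np.hypot(*d),'yaw',yaw,'lever est',lever(),'z',p[2],s['contact_force'])
E
python3 g.py;python3 -c "
from h import *
b,_=snap('scene','s4')
cv2.imwrite('pics/c4.png',cv2.resize(b[140:240,230:330],(600,600),interpolation=cv2.INTER_CUBIC)[:,:,::-1])"
```

```text
ang 0.7341309416814513 r 0.08572069154440674 yaw 0.7591153839629341 lever est 0.651328923162982 z 0.08443921156753822 [-0.35978902 -0.02312647 -0.63531803]
```

View pics/c4.png

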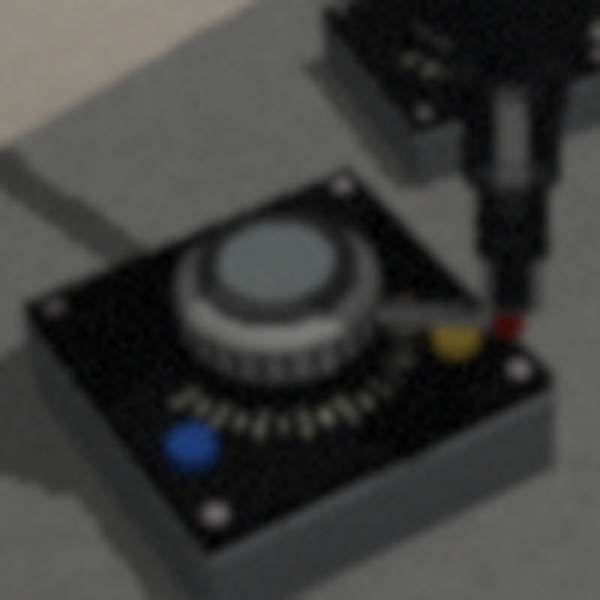

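servo_tool(deltas=[0, 0.4, 0, 0, 0, 0, 0, 0.3, 0, 0, 0, 0, 0, 0, -2, 0, 0, 0, 0, 0, -2, 0, 0, 0, 0, 0, -2, 0, 0, 0, 0, 0, -2, 0, 0, 0, -2.8, 3, -0.5, 0, 0, 0, -2.8, 3, 0, 0, 0, 0, -2.8, 3, 0, 0, 0, 0, -2.8, 3, 0, 0, 0, 0, -2.8, 3, 0, 0, 0, 0, -2.8, 3, 0, 0, 0, 0, -2.8, 3, 0, 0, 0, 0, -2.8, 3, 0, 0, 0, 0, 0, 0, 0, 0, 0, 0])

```text
clock: 8.0
position: [0.5884, -0.3372, 0.1752]
ee_rot: [0.007, 0.931, 0.366, 0.005]
contact_force: [-0.5, -0.1, -0.2]
width: 0.0281
```

```bash
cat > m.py <<'E'
from h import *
import sys
n=sys.argv[1]
a,d=snap('top','t'+n);b,_=snap('scene','s'+n)
cv2.imwrite('pics/c%s.png'%n,np.hstack([cv2.resize(a[205:265,310:370],(400,400),interpolation=cv2.INTER_CUBIC),cv2.resize(b[160:210,280:330],(400,400),interpolation=cv2.INTER_CUBIC)])[:,:,::-1])
A=np.array([.5165,-.0441])
def cen(cam,p,lo,hi,roi,z):
    x0,y0,x1,y1=roi;m=cv2.inRange(cv2.cvtColor(p,cv2.COLOR_RGB2HSV)[y0:y1,x0:x1],lo,hi);ys,xs=np.nonzero(m)
    if len(xs)==0: return None
    w=toworld(cam,[(xs.mean()+x0,ys.mean()+y0)],z=z)[0];e=w[:2]-A;print(cam,len(xs),w.round(4),'ang',np.arctan2(e[1],e[0]).round(4),'r',np.hypot(*e).round(4))
cen('top',a,(20,120,90),(35,255,255),(310,205,390,290),.06)
cen('top',a,(100,120,60),(125,255,255),(310,205,390,290),.06)
cen('top',a,(0,120,60),(8,255,255),(310,205,390,290),.105)
vs,us=np.mgrid[205:290,310:390];W=toworld('top',np.c_[us.ravel(),vs.ravel()],depth=d[205:290,310:390].ravel())
e=W[:,:2]-A;r=np.hypot(*e.T);m=(W[:,2]>.095)&(W[:,2]<.115)&(r>.07);k=e[m].mean(0);print('knob',m.sum(),np.arctan2(k[1],k[0]),np.hypot(*k))
print(toworld('scene',[(0,0)],z=0))
E
python3 m.py 5; python3 g.py
```

```text
top 20 [0.564  0.0016 0.06  ] ang 0.7666 r 0.0659
top 42 [ 0.5376 -0.1071  0.06  ] ang -1.2475 r 0.0664
top 24 [0.5837 0.0075 0.105 ] ang 0.655 r 0.0847
knob 28 0.6439711967438683 0.08343414317965232
[[-1.64177893  0.0239359   0.        ]]Traceback (most recent call last):
  File "g.py", line 11, in <module>
    print('ang',a,'r',np.hypot(*d),'yaw',yaw,'lever est',lever(),'z',p[2],s['contact_force'])
                                                         ~~~~~^^
  File "g.py", line 9, in lever
    t=brentq(lambda t:np.hypot(*(c[:2]+t*x[:2]-A))-.085,-.03,.03);k=c[:2]+t*x[:2]-A
    r = _zeros._brentq(f, a, b, xtol, rtol, maxiter, args, full_output, disp)
ValueError: f(a) and f(b) must have different signs
```

View pics/c5.png

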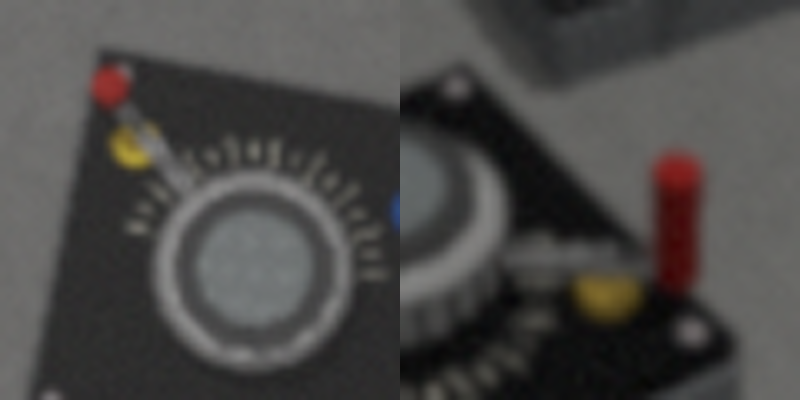

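```bash
python3 - <<'E'
from h import *
A=np.array([.5165,-.0441])
def w(f,roi,ch,z):
    p=np.load('pics/%s.npz'%f)['p'].astype(float);x0,y0,x1,y1=roi;c=p[y0:y1,x0:x1]
    s={'y':np.minimum(c[...,0],c[...,1])-c[...,2],'r':c[...,0]-np.maximum(c[...,1],c[...,2])}[ch];s=np.clip(s-25,0,None)
    v,u=np.mgrid[y0:y1,x0:x1];q=toworld('top',[((u*s).sum()/s.sum(),(v*s).sum()/s.sum())],z=z)[0];e=q[:2]-A
    print(f,ch,q.round(4),np.arctan2(e[1],e[0]).round(4),np.hypot(*e).round(4))
w('t0',(322,218,339,235),'y',.059)
w('t0',(355,206,371,221),'r',.104)
w('t5',(318,208,336,226),'r',.104)
goal([.5844,.0081,.155],.69)
E
```

```text
t0 y [ 0.5664 -0.0019  0.059 ] 0.7024 0.0654
t0 r [ 0.5915 -0.0832  0.104 ] -0.4806 0.0846
t5 r [0.5843 0.0073 0.104 ] 0.6486 0.0851
pos [ 0.5882 -0.332   0.1751] t 8.1 F [-0.17  0.85 -0.35] w 0.0279633827316202 delta cm [ 22.95 -25.13   1.84] rot [ 0.69 -0.37  3.55]
```

servo_tool(deltas=[2.8, -3.1, 0, 0, 0, 0, 2.8, -3.1, 0, 0, 0, 0, 2.8, -3.1, 0, 0, 0, 0, 2.8, -3.1, 0, 0, 0, 0, 2.8, -3.1, 0, 0, 0, 0, 2.8, -3.1, 0, 0, 0, 0, 2.8, -3.1, 0, 0, 0, 1, 2.8, -3.1, 0, 0.3, -0.2, 1, 0, 0, 0.5, 0.4, -0.2, 1, 0, 0, 0, 0, 0, 0])

```text
clock: 9.1
position: [0.5771, 0.0289, 0.1689]
ee_rot: [-0.004, 0.938, 0.346, 0.0]
contact_force: [-1.0, 0.1, -0.7]
width: 0.0277
```

```bash
python3 -c "
from h import *
goal([.5844,.0081,.084],.69)"
```

```text
pos [0.5771 0.0289 0.1689] t 9.1 F [-0.99  0.12 -0.72] w 0.027698464546118892 delta cm [-0.82  2.12  8.47] rot [-0.45 -0.19  0.91]
```

servo_tool(deltas=[-0.4, 1, 0.5, 0, 0, 0.5, -0.4, 1, 0.5, 0, 0, 0, 0, 0, 1.2, 0, 0, 0, 0, 0, 1, 0, 0, 0, 0, 0, 0, 0, 0, 0])

```text
clock: 9.6
position: [0.5836, 0.0035, 0.1337]
ee_rot: [-0.004, 0.941, 0.34, -0.0]
contact_force: [0.7, 0.1, 0.7]
width: 0.0275
```

```bash
python3 -c "
from h import *
goal([.5844,.0081,.084],.69)"
```

```text
pos [0.5836 0.0035 0.1337] t 9.6 F [0.65 0.1  0.74] w 0.027545436324091892 delta cm [ 0.34 -0.26  4.97] rot [-0.43 -0.11  0.17]
```

servo_tool(deltas=[0.3, -0.2, 0, 0, 0, 0, 0, 0, 1, 0, 0, 0, 0, 0, 1.2, 0, 0, 0, 0, 0, 1.2, 0, 0, 0, 0, 0, 1, 0, 0, 0, 0, 0, 0.4, 0, 0, 0, 0, 0, 0, 0, 0, 0])

```text
clock: 10.3
position: [0.5838, 0.0075, 0.0802]
ee_rot: [-0.005, 0.941, 0.339, -0.001]
contact_force: [-0.3, -0.1, 0.2]
width: 0.028
```

```bash
python3 g.py
```

```text
ang 0.6540649521845858 r 0.08476023100028057 yaw 0.6922634849799065 lever est 0.5713303697600173 z 0.08019028509805252 [-0.25888992 -0.0889781   0.24200752]
```

servo_tool(deltas=[0, -0.3, 0, 0, 0, -1.5, 0, -0.3, 0, 0, 0, -1.5, 0, -0.3, 0, 0, 0, -1, 0, -0.1, 0, 0, 0, 0, 0, 0, 0, 0, 0, 0])

```text
clock: 10.8
position: [0.5778, 0.0154, 0.0816]
ee_rot: [-0.004, 0.927, 0.375, 0.0]
contact_force: [0.5, 0.3, -0.5]
width: 0.028
```

```bash
python3 g.py
```

```text
ang 0.7708268889502653 r 0.08546813086250671 yaw 0.768908693398232 lever est 0.6886440166113855 z 0.08159052309757589 [ 0.50165758  0.32553573 -0.52944087]
```

servo_tool(deltas=[0, -0.1, 0, 0, 0, 0, 0, 0, 0, 0, 0, 0])

```text
clock: 11.0
position: [0.5774, 0.0162, 0.0821]
ee_rot: [-0.003, 0.927, 0.375, 0.001]
contact_force: [0.2, 0.3, 0.5]
width: 0.0281
```

```bash
python3 g.py
```

```text
ang 0.7804624531857643 r 0.08568114512590036 yaw 0.7689732261206285 lever est 0.697295246698386 z 0.08206844433950654 [0.16058647 0.28511146 0.54982901]
```

Now I'll back off, lift, and move aside to check the setting.

servo_tool(deltas=[0, 0.4, 0, 0, 0, 0, 0, 0.3, 0, 0, 0, 0, 0, 0, -2, 0, 0, 0, 0, 0, -2, 0, 0, 0, 0, 0, -2, 0, 0, 0, 0, 0, -2, 0, 0, 0, -2.8, 3, 0, 0, 0, 0, -2.8, 3, 0, 0, 0, 0, -2.8, 3, 0, 0, 0, 0, -2.8, 3, 0, 0, 0, 0, -2.8, 3, 0, 0, 0, 0, -2.8, 3, 0, 0, 0, 0, -2.8, 3, 0, 0, 0, 0, -2.8, 3, 0, 0, 0, 0, 0, 0, 0, 0, 0, 0])

```text
clock: 12.5
position: [0.5915, -0.3329, 0.1619]
ee_rot: [-0.003, 0.927, 0.376, 0.001]
contact_force: [0.6, 0.6, -0.4]
width: 0.0278
```

```bash
python3 m.py 6; python3 - <<'E'
from h import *
A=np.array([.5165,-.0441])
def w(f,roi,z):
    p=np.load('pics/%s.npz'%f)['p'].astype(float);x0,y0,x1,y1=roi;c=p[y0:y1,x0:x1]
    s=np.clip(c[...,0]-np.maximum(c[...,1],c[...,2])-25,0,None)
    v,u=np.mgrid[y0:y1,x0:x1];q=toworld('top',[((u*s).sum()/s.sum(),(v*s).sum()/s.sum())],z=z)[0];e=q[:2]-A
    print(f,q.round(4),np.arctan2(e[1],e[0]).round(4),np.hypot(*e).round(4))
w('t6',(314,208,336,226),.104)
goal([.577,-.3165,.10],.768)
# button
z=np.load('pics/t0.npz');p,d=z['p'],z['d'];vs,us=np.mgrid[195:245,425:475]
W=toworld('top',np.c_[us.ravel(),vs.ravel()],depth=d[195:245,425:475].ravel())
m=(W[:,2]>.056)&(W[:,2]<.2);print(m.sum(),W[m].mean(0),np.ptp(W[m],axis=0),np.percentile(W[m,2],[5,50,95]))
m=(W[:,2]>.03)&(W[:,2]<.2);print('box',W[m].mean(0))
E
```

```text
top 17 [ 0.5651 -0.0011  0.06  ] ang 0.7247 r 0.0649
top 41 [ 0.5375 -0.1073  0.06  ] ang -1.2503 r 0.0666
top 24 [0.5813 0.01   0.105 ] ang 0.6958 r 0.0845
knob 28 0.6868659977166723 0.08363100737611152
[[-1.64177893  0.0239359   0.        ]]
t6 [0.5823 0.01   0.104 ] 0.6882 0.0851
pos [ 0.5912 -0.3277  0.162 ] t 12.6 F [-0.43  1.29  0.5 ] w 0.028131125600984873 delta cm [-0.28 -1.74  6.21] rot [-0.47 -0.41  0.31]
73 [ 0.57663559 -0.31568112  0.05873997] [0.02350522 0.02520412 0.00801838] [0.05638634 0.05852693 0.06200778]
box [ 0.57653708 -0.31413151  0.04047744]
```

View pics/c6.png

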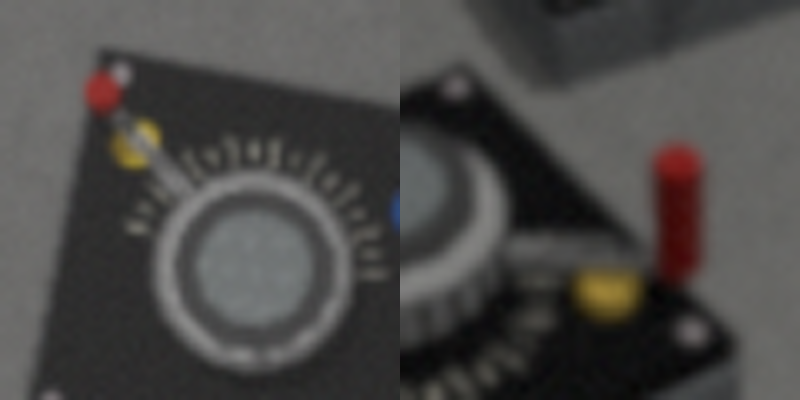

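```bash
python3 - <<'E'
from h import *
A=np.array([.5165,-.0441]);K,D,r,t=cal('top')
a=.70
ts=np.arange(-.014,.0141,.001)
def prof(f,z):
    p=np.load('pics/%s.npz'%f)['p'].astype(np.float32);out=0
    for rr in np.arange(.060,.0711,.001):
        P=np.array([[*(A+rr*np.array([np.cos(a),np.sin(a)])+x*np.array([-np.sin(a),np.cos(a)])),z] for x in ts])
        uv=cv2.projectPoints(P,r,t,K,D)[0].reshape(-1,2).astype(np.float32)
        out=out+cv2.remap(p,uv[:,0],uv[:,1],cv2.INTER_CUBIC).reshape(-1,3)
    out/=12;return np.minimum(out[:,0],out[:,1])-out[:,2],out[:,2]
y0,b0=prof('t0',.06);y6,b6=prof('t6',.06)
for x in zip(ts*1e3,y0,y6,b0,b6):print(*(round(float(v),1) for v in x))
wgt=np.clip(y0-5,0,None);print('puck c',(wgt*ts).sum()/wgt.sum()*1e3)
dd=np.clip(y0-y6,0,None)*(abs(ts)<.009);print('arm from loss',(dd*ts).sum()/dd.sum()*1e3)
y7,b7=prof('t6',.072);bb=np.clip(b7-b7[[0,-1]].mean()-15,0,None)*(abs(ts)<.008);print('arm from blue ch at .072',(bb*ts).sum()/bb.sum()*1e3)
# arm farther out / in too: full lever angle from profile without puck
for r0,r1 in((.042,.054),(.075,.078)):pass
E
```

```text
-14.0 -0.1 0.4 44.2 45.6
-13.0 0.0 0.7 43.8 45.1
-12.0 1.7 2.8 43.9 44.5
-11.0 7.1 8.5 44.2 44.5
-10.0 18.4 19.6 44.5 45.5
-9.0 34.7 34.4 45.6 48.4
-8.0 52.0 48.0 48.0 54.3
-7.0 67.6 54.7 50.5 64.8
-6.0 80.0 51.4 52.1 79.7
-5.0 88.3 40.4 53.4 94.6
-4.0 92.3 26.5 55.0 104.5
-3.0 93.6 14.5 56.3 108.1
-2.0 94.1 7.1 56.8 107.9
-1.0 94.5 5.4 56.9 106.6
-0.0 95.1 9.3 56.8 103.9
1.0 96.1 17.9 56.8 97.6
2.0 96.6 30.0 56.9 86.6
3.0 95.8 43.2 56.9 72.9
4.0 94.2 54.6 56.2 60.4
5.0 91.0 61.4 54.8 51.9
6.0 84.3 61.9 53.3 47.8
7.0 73.0 56.0 51.3 46.4
8.0 58.1 45.6 48.6 45.9
9.0 40.8 32.6 46.0 45.5
10.0 24.2 19.6 44.6 45.4
11.0 11.6 9.5 44.4 45.2
12.0 4.1 3.7 44.8 44.8
13.0 0.7 1.0 44.7 44.5
14.0 -0.2 -0.1 43.8 44.6
puck c 0.21106504397163592
arm from loss -0.2323214215727386
arm from blue ch at .072 -1.1481514614265844
```

The arm is about 1 mm clockwise of the puck centre, so one small corrective nudge is worth making.

servo_tool(deltas=[2.7, -2.9, 0, 0, 0, 0, 2.7, -2.9, 0, 0, 0, 0, 2.7, -2.9, 0, 0, 0, 0, 2.7, -2.9, 0, 0, 0, 0, 2.7, -2.9, 0, 0, 0, 0, 2.7, -2.9, 0, 0, 0, 0, 2.7, -2.9, 0, 0, 0, 0, 2, -2.5, 0, 0, 0, 1, 0, 0, 0, 0, 0, 0, 0, 0, 0, 0, 0, 0])

```text
clock: 13.6
position: [0.5747, 0.008, 0.1663]
ee_rot: [-0.01, 0.927, 0.374, 0.002]
contact_force: [0.7, -0.1, -0.7]
width: 0.028
```

```bash
python3 -c "
from h import *
goal([.5819,.0104,.081],.74)"
```

```text
pos [0.5747 0.008  0.1663] t 13.6 F [ 0.65 -0.09 -0.71] w 0.027981321405521356 delta cm [0.59 0.48 8.53] rot [-0.98 -0.64  1.53]
```

servo_tool(deltas=[0.6, 0.4, 0, -0.9, -0.6, 1.2, 0, 0, 1, 0, 0, 0, 0, 0, 1, 0, 0, 0, 0, 0, 1, 0, 0, 0, 0, 0, 0, 0, 0, 0])

```text
clock: 14.1
position: [0.5795, 0.0083, 0.1333]
ee_rot: [-0.001, 0.931, 0.364, -0.001]
contact_force: [-0.5, -0.2, 0.2]
width: 0.0282
```

```bash
python3 -c "
from h import *
goal([.5819,.0104,.081],.74)"
```

```text
pos [0.5795 0.0083 0.1333] t 14.1 F [-0.53 -0.21  0.21] w 0.028198162626757298 delta cm [0.32 0.03 5.23] rot [-0.17  0.1   0.35]
```

servo_tool(deltas=[0.3, 0.1, 0, 0, 0, 0, 0, 0, 1.2, 0, 0, 0, 0, 0, 1.2, 0, 0, 0, 0, 0, 1.2, 0, 0, 0, 0, 0, 1, 0, 0, 0, 0, 0, 0.5, 0, 0, 0, 0, 0, 0, 0, 0, 0])

```text
clock: 14.8
position: [0.5816, 0.0087, 0.0762]
ee_rot: [-0.002, 0.932, 0.364, -0.003]
contact_force: [0.2, 0.3, 0.1]
width: 0.0279
```

```bash
python3 g.py
```

```text
ang 0.6813641751980789 r 0.08375319264420579 yaw 0.7445222100208595 lever est 0.6000555346137242 z 0.07622543753496169 [0.20408669 0.32453618 0.05454496]
```

servo_tool(deltas=[0, -0.3, -0.2, 0, 0, -0.8, 0, -0.3, -0.1, 0, 0, -0.8, 0, -0.2, 0, 0, 0, 0, 0, 0, 0, 0, 0, 0])

```text
clock: 15.2
position: [0.5764, 0.0151, 0.0806]
ee_rot: [-0.001, 0.926, 0.378, -0.002]
contact_force: [-0.2, -0.3, 0.7]
width: 0.0277
```

```bash
python3 g.py
```

```text
ang 0.7791688188966036 r 0.08421568794485479 yaw 0.775225423143918 lever est 0.6987030192696728 z 0.08057825816170644 [-0.24115561 -0.26170032  0.7434928 ]
```

servo_tool(deltas=[0, -0.12, 0, 0, 0, 0, 0, 0, 0, 0, 0, 0])

```text
clock: 15.4
position: [0.5761, 0.016, 0.0813]
ee_rot: [-0.001, 0.926, 0.378, -0.001]
contact_force: [-0.4, 0.5, -0.0]
width: 0.0282
```

```bash
python3 g.py
```

```text
ang 0.789498302135912 r 0.08459034412311023 yaw 0.7755889548678396 lever est 0.7056187944308099 z 0.08134746297678261 [-0.36948313  0.49936735 -0.02050055]
```

servo_tool(deltas=[0, -0.06, 0, 0, 0, 0, 0, 0, 0, 0, 0, 0])

```text
clock: 15.6
position: [0.5759, 0.0163, 0.0816]
ee_rot: [-0.001, 0.926, 0.378, -0.001]
contact_force: [0.2, 0.2, 0.7]
width: 0.0284
```

```bash
python3 g.py
```

```text
ang 0.7943274922000997 r 0.08471552497611103 yaw 0.7755480596609075 lever est 0.7093147501055249 z 0.08156010467844586 [0.19712019 0.21811828 0.68025608]
```

servo_tool(deltas=[0, 0.4, 0, 0, 0, 0, 0, 0.3, 0, 0, 0, 0, 0, 0, -2, 0, 0, 0, 0, 0, -2, 0, 0, 0, 0, 0, -2, 0, 0, 0, 0, 0, -2, 0, 0, 0, -2.8, 3, 0, 0, 0, 0, -2.8, 3, 0, 0, 0, 0, -2.8, 3, 0, 0, 0, 0, -2.8, 3, 0, 0, 0, 0, -2.8, 3, 0, 0, 0, 0, -2.8, 3, 0, 0, 0, 0, -2.8, 3, 0, 0, 0, 0, -2, 2, 0, 0, 0, 0, 0, 0, 0, 0, 0, 0, 0, 0, 0, 0, 0, 0], jaw=2.8)

```text
clock: 17.2
position: [0.5906, -0.3201, 0.1626]
ee_rot: [-0.001, 0.926, 0.378, -0.0]
contact_force: [0.4, -0.4, -1.1]
width: 0.0279
```

```bash
python3 m.py 7; python3 - <<'E'
from h import *
A=np.array([.5165,-.0441]);K,D,r,t=cal('top')
a=.70
ts=np.arange(-.014,.0141,.001)
def prof(f,z):
    p=np.load('pics/%s.npz'%f)['p'].astype(np.float32);out=0
    for rr in np.arange(.060,.0711,.001):
        P=np.array([[*(A+rr*np.array([np.cos(a),np.sin(a)])+x*np.array([-np.sin(a),np.cos(a)])),z] for x in ts])
        uv=cv2.projectPoints(P,r,t,K,D)[0].reshape(-1,2).astype(np.float32)
        out=out+cv2.remap(p,uv[:,0],uv[:,1],cv2.INTER_CUBIC).reshape(-1,3)
    out/=12;return np.minimum(out[:,0],out[:,1])-out[:,2],out[:,2]
y0,b0=prof('t0',.06)
for f in('t6','t7'):
    y6,b6=prof(f,.06)
    if f=='t7':print(y6.round(0))
    dd=np.clip(y0-y6,0,None)*(abs(ts)<.009);print('arm from loss',(dd*ts).sum()/dd.sum()*1e3)
    y7,b7=prof(f,.072);bb=np.clip(b7-b7[[0,-1]].mean()-15,0,None)*(abs(ts)<.008);print('arm from blue ch at .072',(bb*ts).sum()/bb.sum()*1e3)
goal([.577,-.316,.10],.768)
E
```

```text
top 17 [ 0.5664 -0.002   0.06  ] ang 0.7006 r 0.0653
top 41 [ 0.5375 -0.1073  0.06  ] ang -1.2503 r 0.0666
top 23 [0.5816 0.0101 0.105 ] ang 0.6949 r 0.0847
knob 25 0.7053461563838674 0.08338373531045892
[[-1.64177893  0.0239359   0.        ]]
arm from loss -0.2323214215727386
arm from blue ch at .072 -1.1481514614265844
[ 0.  1.  3.  8. 19. 35. 52. 65. 69. 65. 53. 38. 23. 12.  8. 11. 20. 32.
 44. 54. 58. 54. 45. 31. 18.  8.  3.  1. -0.]
arm from loss 0.728342274413043
arm from blue ch at .072 -0.09999106617272992
pos [ 0.5907 -0.319   0.1627] t 17.3 F [ 0.65  0.03 -0.02] w 0.028256970334622614 delta cm [-0.76 -1.17  6.28] rot [-0.07  0.    0.52]
```

View pics/c7.png

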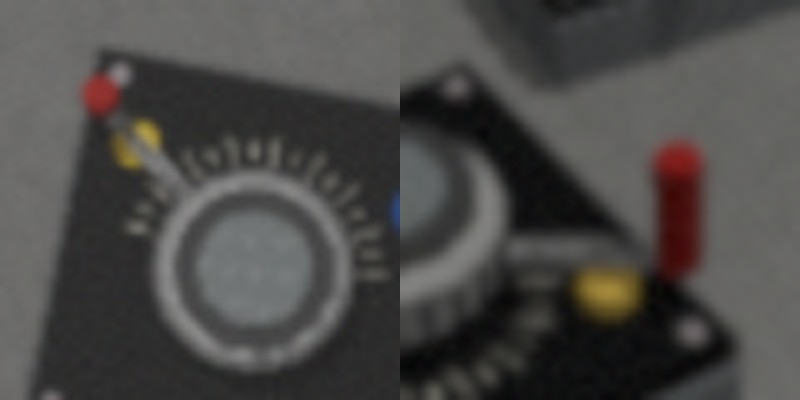

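The arm now stands centrally over the puck, with both yellow strips about equal and a residual of roughly 0.3 mm. Next comes the button.

servo_tool(deltas=[-0.4, -0.6, 1, 0, 0, 0, -0.3, -0.5, 1, 0, 0, 0, 0, 0, 1, 0, 0, 0, 0, 0, 1, 0, 0, 0, 0, 0, 0, 0, 0, 0], jaw=0)

```text
clock: 17.8
position: [0.5785, -0.3102, 0.1212]
ee_rot: [-0.001, 0.924, 0.382, 0.0]
contact_force: [-0.0, 0.2, -0.3]
width: -0.0002
```

```bash
python3 - <<'E'
from h import *
goal([.577,-.316,.07],.768)
z=np.load('pics/t0.npz');p,d=z['p'],z['d'];vs,us=np.mgrid[195:245,425:475]
W=toworld('top',np.c_[us.ravel(),vs.ravel()],depth=d[195:245,425:475].ravel());R=np.hypot(W[:,0]-.577,W[:,1]+.316)
for r in range(0,34,3):
    m=(R>=r/1e3)&(R<(r+3)/1e3)&(W[:,2]<.2);print(r,np.median(W[m,2]).round(4))
b,_=snap('scene','s8')
cv2.imwrite('pics/c8.png',cv2.resize(b[220:340,140:260],(600,600),interpolation=cv2.INTER_CUBIC)[:,:,::-1])
E
```

```text
pos [ 0.5785 -0.3102  0.1212] t 17.8 F [-0.05  0.19 -0.28] w -0.00015481422828821968 delta cm [-0.52  0.31  5.12] rot [-0.09 -0.09  0.86]
0 0.0577
3 0.0585
6 0.0582
9 0.058
12 0.0544
15 0.0484
18 0.0478
21 0.0391
24 0.036
27 0.0364
30 0.0362
33 0.0353
```

View pics/c8.png

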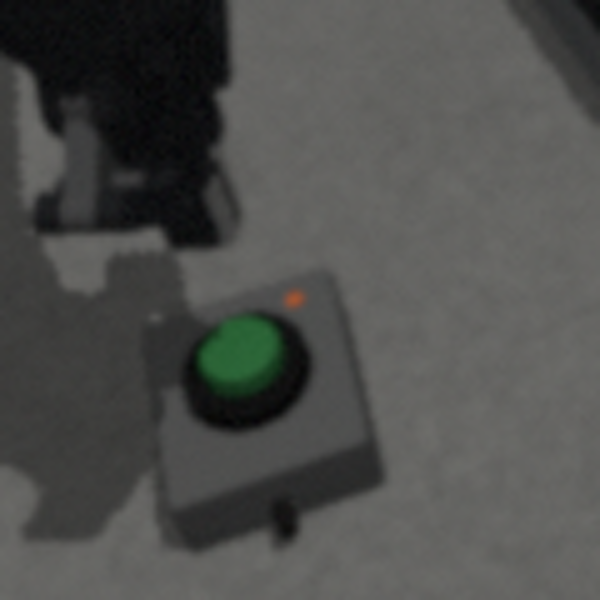

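The view shows the closed fingers above the button box. The button stands at about (240,350) in the crop, 10 mm above its housing.

servo_tool(deltas=[-0.3, 0.2, 1, 0, 0, 0, -0.2, 0.1, 1, 0, 0, 0, 0, 0, 1, 0, 0, 0, 0, 0, 1, 0, 0, 0, 0, 0, 0, 0, 0, 0])

```text
clock: 18.35
position: [0.5784, -0.3173, 0.0788]
ee_rot: [0.0, 0.924, 0.382, 0.001]
contact_force: [0.0, 0.6, -0.5]
width: -0.0
```

```bash
python3 -c "
from h import *
goal([.577,-.316,.058],.768)"
```

```text
pos [ 0.5784 -0.3173  0.0788] t 18.35 F [ 0.04  0.6  -0.55] w -1.8073298789947565e-05 delta cm [-0.01 -0.19  2.08] rot [ 0.06 -0.13  0.85]
```

servo_tool(deltas=[0, -0.1, 0.8, 0, 0, 0, 0, 0, 0.6, 0, 0, 0, 0, 0, 0.3, 0, 0, 0, 0, 0, 0.3, 0, 0, 0, 0, 0, 0, 0, 0, 0])

```text
clock: 18.85
position: [0.578, -0.3167, 0.0571]
ee_rot: [0.0, 0.924, 0.382, 0.001]
contact_force: [-0.5, 0.2, 0.6]
width: -0.0001
```

servo_tool(deltas=[0, 0, 0.3, 0, 0, 0, 0, 0, 0.2, 0, 0, 0])

```text
clock: 19.05
position: [0.5783, -0.3169, 0.0532]
ee_rot: [0.001, 0.924, 0.382, 0.002]
contact_force: [-0.9, 1.7, 3.5]
width: 0.0002
```

servo_tool(deltas=[0, 0, 0.2, 0, 0, 0, 0, 0, 0.2, 0, 0, 0])

```text
clock: 19.25
position: [0.5783, -0.3169, 0.0509]
ee_rot: [0.001, 0.924, 0.382, 0.002]
contact_force: [-3.1, 2.1, 15.1]
width: 0.0003
```

The force jumped to 15 N where full travel takes about 5 N, so the button has bottomed. I'll hold briefly and then release.

servo_tool(deltas=[0, 0, 0.1, 0, 0, 0, 0, 0, 0.1, 0, 0, 0])

```text
clock: 19.45
position: [0.5783, -0.3169, 0.0511]
ee_rot: [0.002, 0.924, 0.382, 0.002]
contact_force: [-3.5, 0.8, 6.1]
width: -0.0001
```

servo_tool(deltas=[0, 0, -0.8, 0, 0, 0, 0, 0, -1.5, 0, 0, 0, 0, 0, -2.5, 0, 0, 0, 0, 0, -3, 0, 0, 0, 0, 0, -3, 0, 0, 0, 0, 0, -3, 0, 0, 0, -3, 3, 0, 0, 0, 0, -3, 3, 0, 0, 0, 0, -3, 3, 0, 0, 0, 0, -3, 3, 0, 0, 0, 0, 0, 0, 0, 0, 0, 0])

```text
clock: 20.55
position: [0.5796, -0.4912, 0.1965]
ee_rot: [0.004, 0.923, 0.384, 0.004]
contact_force: [-0.3, 0.8, 0.5]
width: 0.0002
```

```bash
python3 m.py 9; python3 - <<'E'
from h import *
p=np.load('pics/t9.npz');d=p['d'];d0=np.load('pics/t0.npz')['d']
print(d[215:222,450:456].mean(),d0[215:222,450:456].mean())
goal([.577,-.316,.2],.768)
cv2.imwrite('pics/full9.png',np.hstack([cv2.resize(p['p'],(400,250)),cv2.resize(np.load('pics/s9.npz')['p'],(400,250))])[:,:,::-1])
E
```

```text
top 17 [ 0.5664 -0.002   0.06  ] ang 0.7006 r 0.0653
top 41 [ 0.5375 -0.1073  0.06  ] ang -1.2503 r 0.0666
top 23 [0.5809 0.0104 0.105 ] ang 0.7018 r 0.0844
knob 25 0.7004215619547921 0.08352629998541677
[[-1.64177893  0.0239359   0.        ]]
1.1320238 1.1316988
pos [ 0.5801 -0.4859  0.1967] t 20.65 F [0.07 0.38 0.22] w -1.8469418365254792e-05 delta cm [ 11.85 -12.18  -0.34] rot [ 0.42 -0.4   1.27]
```

View pics/full9.png

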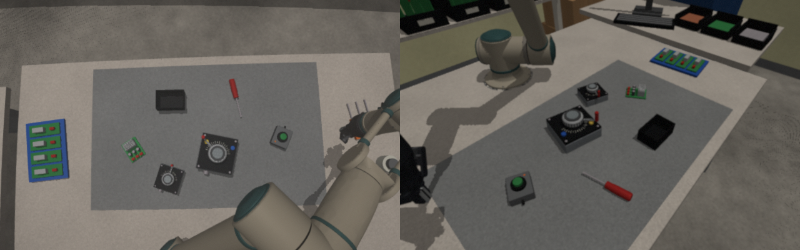

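View pics/c9.png

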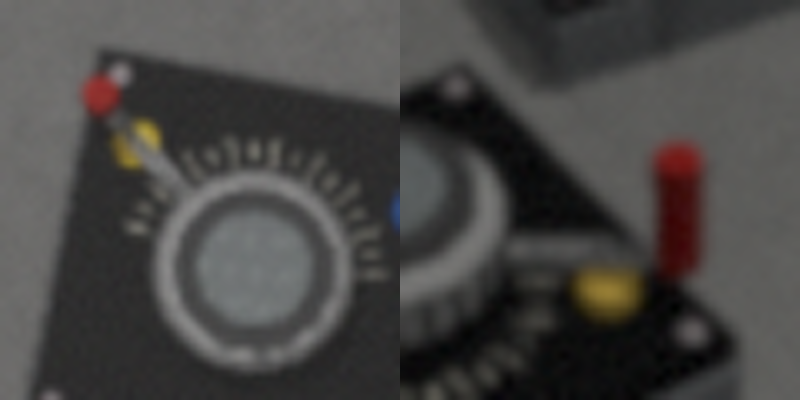

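```bash
python3 -c "
from rig import manip
print(manip.sign_off())"
```

```text
the job is handed in; nothing more can be done
None
```

The iris lever is set over the yellow puck, and the test shot was taken after that. I handed the job in at about 20.7 s, with the arm clear of everything.

- **Lever:** I pushed the knob round with the fingertips straddling it, then made two fine corrections after looking. In the last top picture the knob was at 0.700–0.702 rad in the world frame, against 0.700–0.703 for the yellow puck. The arm's centre line was within about 0.3 mm of the puck's centre.
- **Button:** I pressed it straight down with closed fingers until the force jumped to 15 N, where full travel takes about 5 N. The fingertips had gone about 6 mm below first contact by then. After release, the depth reading over the button matched the starting one to 0.3 mm, so it sprang back.
- **Bystanders:** The blue puck's measured position was unchanged to 0.2 mm. The yellow puck, partly hidden under the arm, still read where it started. By eye, the board, screwdriver and bin had not moved.
- **Disagreement:** After the second push, the finger-position estimate (0.697 rad) said the lever was nearly set. The picture showed it about 1 mm short. I trusted the picture and nudged the lever on, and both top-view checks then agreed.

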